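# Restock the lower tier of a dressing caddy

## Robot

A 6-joint arm with a two-finger parallel gripper is mounted at the origin on a cart in front of the work surface, level with it; the furniture and walls round the work are solid. World frame = base frame: x ahead of the robot, y to its left, z up, the work surface at z = 0. Lengths are in m, angles in rad, forces in N, time in s.
With the tool pointing down it reaches from about 0.25 to 0.775 m from the base axis. Payload 4 kg.
Tool frame: the origin (TCP) lies on the centre line of the jaws, within the pads' length; the fingertips stand 11 mm ahead of it and the grasp point (between the pads) lies 8 mm behind it; z points along the fingers, y is the line along which they close (so a half turn about z gives the same grasp; the last joint's range is limited). The gripper opens to 94 mm and grips with 3 to 60 N. Pads are 16 mm wide; open, the fingers measure 119 mm over their backs; the gripper's body (75 mm by 177 mm) begins 78 mm behind the grasp point.
Start: joints at [1.017, 0.087, 1.371, -0, 1.684, -0.103], TCP at [0.24, 0.495, 0.217] pointing down, gripper open.
Joint ranges: [-3.1, 3.1], [-0.76, 2.03], [0.27, 2.55], [-1.08, 4.22], [0.17, 2.65], [-2.57, 2.57]. Speed limits (rad/s): [2.79, 2.79, 3.14, 3.14, 3.14, 3.14].

## Interface

Orientations are given as a unit quaternion [w, x, y, z].
In Python, from plant import bot gives the robot as it stands.
- The arm moves only by the tool apply_moves, never from a script. Its argument "rows" is a list of rows, each a list of 6 numbers: the shift along the tool's x, y, z in m, then the turn, a rotation vector about the tool's x, y, z in rad. In form: [[tx, ty, tz, rx, ry, rz], ...]. A call has exactly 5 rows; each row is the pose to reach, as a shift and turn from the pose commanded when the call began, along the tool's axes at that moment; what a row does not reach only later rows make up. A row lasts 1/10 s, in which the tool goes at most 50 mm and 8.59 degrees, less where a joint would pass 70% of its speed; a pose out of reach is approached as far as the arm can. A call with a gripper value outside its range is refused whole. "jaw" is the closure in counts, from 0 (fully open) to 255 (shut), set as the call begins (left out, the last holds). The fingers move at their own pace and stop on an object; the grip force is fixed at half the most. Time passes only in rows, so rows that repeat a pose let the fingers close, or fill a call up. It gives the time, the measured TCP pose, the force, the opening and the grip force at its end, in the units of the state.
- bot.read_state(): the state, without advancing time (a new reading comes with each control period).
- bot.snapshot(name): name is "scene" or "top" or "wrist"; returns a dict with "frame" (400x640x3 uint8, red, green, blue), "mtx" (3x3 intrinsics, pixels), "view" (4x4, takes a point from world to camera coordinates); the wrist camera has in their place "tool_from_camera" (4x4, takes a point from camera to tool coordinates, whose origin is the TCP and whose axes are the flange's). Camera axes: x right, y down, z forward; pixel columns grow to the right and rows downward; lengths in m; the calibration is good to about 2 mm. A picture is of the moment at which its call begins: read the wrist's pose just before it. There is no depth.
- bot.hand_in(): hands the job in; it is judged then, once.
Trained networks look in a picture, given as the dict that the camera call returned (one of the last four; its "shot" number tells which), for a name from the list of things; names that differ only in an ending like _2 or _b are one class to them, and where a whole thing is asked for, a point or a joint stands for the part that bears it (a point fixed in the world has none). Each returns a list of dicts, best first, with "confidence" (0 to 1); they miss things now and then, are a little off and sometimes report something else, mostly with a low value. They report only what shows in the picture. A call takes as long as a camera call.
- bot.silhouettes(picture, label): "region" (400x640 bool, what is visible of it) and "position" ([row, column] in pixels, amid what is visible of it).
- bot.tip_of(picture, label): "position" ([row, column] in pixels: a listed point, or the origin of a listed thing).
The state is a dict: "clock": time; "q": joint angles; "qd": joint speeds; "joint_efforts": joint torques, N m; "eef_pos": TCP position; "orientation": TCP orientation; "contact_force": force on the tool from outside, world axes, zero at the start; "ft_torque": the same for the moment, N m; "width": finger opening in m; "gripper_force": force on a finger pad.
Only numpy, scipy, OpenCV 4.12 (cv2) and the standard library are available. Lean on these libraries where they do the work, as an engineer would, in place of code of your own. Each camera call takes 0.05 s, during which the arm holds its last target. There are 200 camera calls.

## Task

Restock the lower tier of the green dressing caddy: lift its white divider flap by the black bar, right up past upright so that it stays out of the way, and set the medicine carton that lies on the table flat in the empty cradle underneath, inside the cradle's corner angles. Set the carton down, do not drop it. Then lower the flap again until it lies fully shut, leaving the carton already stored in the other cradle, the two vials and the tape roll where they are.

Things in the scene. Friction and masses are not known exactly. Their poses are not given: they have to be found in the camera images.
- caddy: Dark green open dressing caddy, fixed to the table, 150 (x) x 250 (y) x 64 mm high. Origin: centre of its underside; +x points to its hinge side (away from the robot). Walls 4 mm thick, inner floor 5 mm above the table. The white divider flap roofs the lower tier; shut, its top is 51 mm and its underside 47 mm above the table.
- flap (a joint): Angle of the white divider flap (plate 128 x 236 x 4 mm, 130 g), rad: 0 shut and level, 1.57 upright, 1.95 at its stop; its free edge, on the robot's side, swings up and away from the robot. Stiff friction hinge: it stays at any angle where it is left; about 2 to 3 N at the bar moves it. Starts shut or ajar by up to 0.3.
- flap_hinge (a point): A point on the middle of the hinge line: at x = +66.5 mm, y = 0, z = 51 mm in the caddy's frame. The hinge line runs along the caddy's y.
- flap_bar (a point): Middle of the flap's black round lifting bar, 10 mm thick, 90 mm clear span along the caddy's y; it swings with the flap. Its centre is 36 mm above the flap's top and 125 mm from the hinge line (free edge: 131 mm); 87 mm above the table when shut. Fingers can close on it from above, one each side across the caddy's x; it can turn between them while the flap swings.
- empty_cradle: The empty one of two equal white cradles under the flap; which side varies. Origin: centre of its underside, on the caddy's inner floor (5 mm above the table), 8 mm to the robot's side of the caddy's middle; axes as the caddy's. Base 2 mm thick; four L-shaped corner angles (legs 20 mm, 13 mm high) leave a bed of 94 (x) x 64 (y) mm, open at the middle of each side.
- full_cradle: The other, equal cradle, 108 mm from the empty one along the caddy's y; it already holds a carton.
- new_carton: White, blue and yellow medicine carton lying flat on the table to the right of the caddy, 56 (x) x 86 (y) x 36 mm (z), about 60 g. Origin: centre of its underside. It fits the cradle with its 86 mm side along the cradle's x, either way round, 4 mm to spare all round; its top is then 43 mm above the table.
- stored_carton: An equal carton that already lies in the other cradle under the flap, same origin and axes.
- clear_vial: Bystander: small clear vial with grey cap, 30 mm across, 62 mm tall, standing on the table. Origin: centre of its underside.
- blue_vial: Bystander: small brown vial with blue cap, 31 mm across, 66 mm tall, standing on the table. Origin: centre of its underside.
- tape: Bystander: roll of cream surgical tape, 45 mm across, 50 mm tall, standing on the table. Origin: centre of its underside.

How it is judged:
On the way, in this order (a step that is already met when the one before it is completed fails the run):
1. the flap is raised past upright (value of joint flap above 1.57 rad), for 0.2 s.
2. the carton lies flat and released in the empty cradle, the flap still up (x of new_carton in the frame of empty_cradle between -0.009 and 0.009 m and y of new_carton in the frame of empty_cradle between -0.009 and 0.009 m and z of new_carton in the frame of empty_cradle between -0.002 and 0.006 m and angle between new_carton's own z axis and vertical below 0.08 rad and angle between the y axis of new_carton and the x axis of empty_cradle, either way round below 0.2 rad and value of joint flap above 1.2 rad and contact force between new_carton and the fingers below 0.2 N and linear speed of new_carton below 0.03 m/s), for 0.2 s.
At the end, for the whole second after the job is handed in: Flap shut within 0.05 rad; the new carton flat (0.08 rad), at rest in the formerly empty cradle, inside its corner angles: centre within 9 mm along x and y, long side along the cradle's x within 0.2 rad; the stored carton still lying so in the other cradle (x of new_carton in the frame of empty_cradle between -0.009 and 0.009 m and y of new_carton in the frame of empty_cradle between -0.009 and 0.009 m and z of new_carton in the frame of empty_cradle between -0.002 and 0.006 m and angle between each of new_carton, stored_carton's own z axis and vertical below 0.08 rad and angle between the y axis of new_carton and the x axis of empty_cradle, either way round below 0.2 rad and x of stored_carton in the frame of full_cradle between -0.009 and 0.009 m and y of stored_carton in the frame of full_cradle between -0.009 and 0.009 m and z of stored_carton in the frame of full_cradle between -0.002 and 0.006 m and angle between the y axis of stored_carton and the x axis of full_cradle, either way round below 0.2 rad and value of joint flap below 0.05 rad and linear speed of new_carton below 0.02 m/s); the robot touches nothing.
It fails at once if the stored carton is moved more than 15 mm (distance of stored_carton from where it was at the start of the episode above 0.015 m).
It fails at once if a vial or the tape roll is moved more than 25 mm (distance of any of clear_vial, blue_vial, tape from where it was at the start of the episode above 0.025 m).
It fails at once if the new carton is dropped or thrown in: faster than 0.7 m/s within 60 mm of the cradle (distance between new_carton and empty_cradle below 0.06 m and linear speed of new_carton above 0.7 m/s).
It also fails if it takes over 72 s, if anything falls off the work surface, if the arm or the gripper's body presses on something with over 40 N, if the wrist force passes 120 N, or if a joint passes its speed limit or range.

## Working session

There is one attempt and no reset: what is moved stays moved. The work goes in short steps, Python scripts to look and compute and a tool call to move; the robot and the scene stay as the last step left them, time stands still between calls to the robot, and variables do not carry over. Pictures are saved under pics/ and viewed, at most 10 in all, crops included, and the job is handed in when it is done.

Besides the shell and the picture viewer there is one more tool, called as name(argument=value, ...) on one line, values as JSON. apply_moves: Moves the arm, as the interface text tells. Its arguments: {"type":"object","properties":{"rows":{"type":"array","items":{"type":"array","items":{"type":"number"}}},"jaw":{"type":"number"}},"required":["rows"]}

```bash
mkdir -p pics; ls
cat > h.py <<'E'
import numpy as np, cv2
from plant import bot
from scipy.spatial.transform import Rotation as R
def ray(p,rc):
    K=np.array(p["mtx"]);V=np.array(p["view"])
    d=np.linalg.inv(K)@[rc[1],rc[0],1]; Rm=V[:3,:3]
    return -Rm.T@V[:3,3], Rm.T@d
def at(p,rc,z):
    o,d=ray(p,rc); return o+d*(z-o[2])/d[2]
def proj(p,X):
    c=np.array(p["view"])@np.r_[X,1]; u=np.array(p["mtx"])@c[:3]; return u[:2]/u[2]
def save(p,n): cv2.imwrite("pics/"+n,cv2.cvtColor(p["frame"],cv2.COLOR_RGB2BGR))
E
python3 - <<'E'
from h import *
s=bot.read_state(); print({k:np.round(v,3) for k,v in s.items()})
ps={n:bot.snapshot(n) for n in("top","scene")}
for n,p in ps.items():
    save(p,n+"0.png")
    for l in ["caddy","flap_hinge","flap_bar","empty_cradle","full_cradle","new_carton","stored_carton","clear_vial","blue_vial","tape"]:
        t=bot.tip_of(p,l)
        print(n,l,[(np.round(x["position"]),round(x["confidence"],2)) for x in t[:2]], [np.round(at(p,x["position"],{'flap_hinge':.051,'flap_bar':.087}.get(l,0)),3) for x in t[:1]])
    for l in ["new_carton","flap","caddy"]:
        for x in bot.silhouettes(p,l)[:1]:
            r=np.argwhere(x["region"]); print(l,x["confidence"],r.min(0),r.max(0),x["position"])
E
```

```text
pics
{'clock': np.float64(0.0), 'q': array([ 1.017,  0.088,  1.372, -0.   ,  1.684, -0.103]), 'qd': array([ 0.001,  0.001, -0.001, -0.003, -0.001,  0.   ]), 'joint_efforts': array([ 1.0000e-03, -3.4018e+01, -3.0243e+01,  7.2000e-02,  3.3000e-02,
       -0.0000e+00]), 'eef_pos': array([0.239, 0.495, 0.215]), 'orientation': array([-0.   ,  0.224,  0.975, -0.001]), 'contact_force': array([-0.576,  0.059,  0.489]), 'ft_torque': array([-0.008,  0.051,  0.005]), 'gripper_force': np.float64(0.0), 'width': np.float64(0.094)}
top caddy [(array([247., 306.]), 0.95)] [array([0.434, 0.302, 0.   ])]
top flap_hinge [(array([220., 296.]), 0.74), (array([194., 223.]), 0.39)] [array([0.496, 0.328, 0.051])]
top flap_bar [(array([261., 314.]), 0.93)] [array([0.394, 0.279, 0.087])]
top empty_cradle [] []
top full_cradle [] []
top new_carton [(array([222., 408.]), 0.81)] [array([0.503, 0.038, 0.   ])]
top stored_carton [] []
top clear_vial [(array([166., 287.]), 0.58)] [array([0.65 , 0.357, 0.   ])]
top blue_vial [(array([163., 320.]), 0.68)] [array([0.659, 0.269, 0.   ])]
top tape [(array([191., 223.]),
[... 256 characters left out ...]
ne flap_hinge [(array([206., 283.]), 0.74)] [array([0.502, 0.322, 0.051])]
scene flap_bar [(array([216., 263.]), 0.94)] [array([0.426, 0.31 , 0.087])]
scene empty_cradle [(array([249., 298.]), 0.71)] [array([0.457, 0.249, 0.   ])]
scene full_cradle [] []
scene new_carton [] []
scene stored_carton [(array([246., 249.]), 0.75)] [array([0.403, 0.341, 0.   ])]
scene clear_vial [(array([186., 309.]), 0.53)] [array([0.644, 0.352, 0.   ])]
scene blue_vial [(array([194., 340.]), 0.71), (array([279., 391.]), 0.2)] [array([0.659, 0.271, 0.   ])]
scene tape [] []
new_carton 0.63 [236 228] [251 261] [243.9, 246.6]
flap 0.94 [201 205] [246 333] [225.5, 273.2]
caddy 0.67 [194 198] [281 339] [234.8, 273.9]
```

Run:
```python
import cv2
a=cv2.imread("pics/top0.png")[140:320,200:460];b=cv2.imread("pics/scene0.png")[140:320,180:440]
cv2.imwrite("pics/c0.png",cv2.vconcat([cv2.resize(x,None,fx=1.65*1.0,fy=1.65,interpolation=3) for x in (a,b)]))
```

```text
(no output)
```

View pics/c0.png

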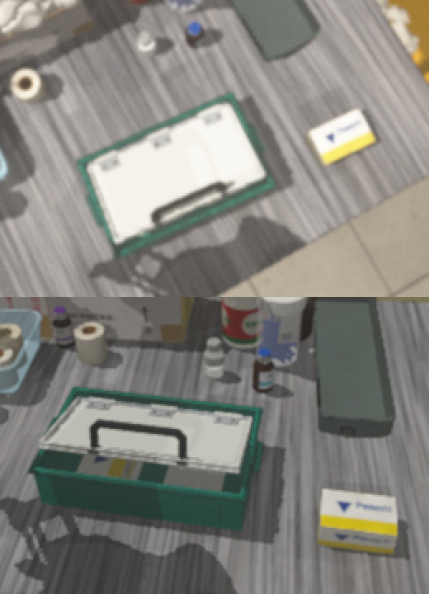

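The top view shows the caddy turned about 25°, with its flap slightly ajar and the carton to its right. The scene view shows the stored carton in the left cradle, so the right cradle is empty. Next I'll fit the models to the silhouettes.

```bash
cat > fit.py <<'E'
from h import *
from scipy.optimize import minimize
def box(sx,sy,z0,z1): return np.array([[a*sx/2,b*sy/2,z] for a in(-1,1) for b in(-1,1) for z in(z0,z1)])
def hullmask(p,P):
    q=np.array([proj(p,X) for X in P],np.float32)
    m=np.zeros((400,640),np.float32); S=16
    cv2.fillConvexPoly(m,np.round(cv2.convexHull(q)*S).astype(np.int32).reshape(-1,1,2),1,cv2.LINE_AA,4); return m
def place(P,x): 
    c,s=np.cos(x[2]),np.sin(x[2]); return P@np.array([[c,-s,0],[s,c,0],[0,0,1]]).T+[x[0],x[1],0]
def fit(pairs,P,x0,step=(.01,.01,.1)):
    def f(x): 
        return sum(1-np.minimum(h,m).sum()/np.maximum(h,m).sum() for h,m in ((hullmask(p,place(P,x)),m) for p,m in pairs))
    sim=np.vstack([x0]+[np.array(x0)+np.eye(3)[i]*step[i] for i in range(3)])
    r=minimize(f,x0,method="Nelder-Mead",options=dict(initial_simplex=sim,xatol=1e-4,fatol=1e-5)); return r.x,r.fun
def triang(ps):
    A=[];b=[]
    for p,rc in ps:
        o,d=ray(p,rc); d=d/np.linalg.norm(d); M=np.eye(3)-np.outer(d,d); A.append(M);b.append(M@o)
    return np.linalg.lstsq(np.vstack(A),np.hstack(b),rcond=None)[0]
E
python3 - <<'E'
from fit import *
T=bot.snapshot("top");S=bot.snapshot("scene")
def m(p,l):
    r=bot.silhouettes(p,l); return [(x["confidence"],x["region"].astype(np.float32)) for x in r]
for l in("flap_bar","flap_hinge"):
    a,b=[bot.tip_of(p,l)[0]["position"] for p in(T,S)]; print(l,triang([(T,a),(S,b)]))
ct=[x for x in m(T,"new_carton")]; cs=m(S,"new_carton")
print([(c,np.argwhere(r).mean(0)) for c,r in ct+cs])
P=box(.056,.086,0,.036)
pr=[(T,ct[0][1])]+[(S,r) for c,r in cs if np.argwhere(r).mean(0)[1]>350][:1]
for y in(-1.1,.5): print("carton",len(pr),fit(pr,P,[.5,.04,y]))
C=box(.150,.250,0,.064)
mt=np.maximum(m(T,"caddy")[0][1],0);ms=np.maximum(m(S,"caddy")[0][1],m(S,"flap")[0][1])
mt=np.maximum(mt,m(T,"flap")[0][1])
for pr in ([(T,mt)],[(S,ms)],[(T,mt),(S,ms)]): print("caddy",fit(pr,C,[.434,.3,.4]))
for l in("clear_vial","blue_vial","tape"):
  for p in (T,S):
    print(l,[np.round(at(p,x["position"],0),3) for x in bot.tip_of(p,l)[:1]])
E
```

```text
flap_bar [0.39391158 0.27988602 0.12902296]
flap_hinge [0.49764655 0.32694177 0.047785  ]
[(0.97, array([223.4448575 , 405.27881041])), (0.47, array([192.38050314, 216.6163522 ])), (0.66, array([276.13111669, 396.72145546]))]
carton 2 (array([0.49660427, 0.0467292 , 0.43777446]), np.float64(0.15963375568389893))
carton 2 (array([0.49759743, 0.04684708, 0.47746444]), np.float64(0.17760193347930908))
caddy (array([0.43360917, 0.29933148, 0.44910566]), np.float64(0.05552339553833008))
caddy (array([0.43536065, 0.29883408, 0.43051469]), np.float64(0.11920183897018433))
caddy (array([0.43494631, 0.29996747, 0.43107903]), np.float64(0.1785474419593811))
clear_vial [array([0.642, 0.354, 0.   ])]
clear_vial [array([0.648, 0.346, 0.   ])]
blue_vial [array([0.66 , 0.271, 0.   ])]
blue_vial [array([0.649, 0.27 , 0.   ])]
tape [array([0.575, 0.529, 0.   ])]
tape [array([0.562, 0.518, 0.   ])]
```

apply_moves(rows=[[-0.045,-0.025,0,0,0,0.136],[-0.09,-0.05,0,0,0,0.272],[-0.135,-0.075,0,0,0,0.408],[-0.18,-0.1,0,0,0,0.544],[-0.225,-0.123,0,0,0,0.68]])

```text
clock: 2.8
eef_pos: [0.3854, 0.2899, 0.2168]
orientation: [0.0, 0.538, 0.843, 0.0]
contact_force: [0.5, 1.0, 0.0]
width: 0.0938
gripper_force: 0.0
```

```bash
cat >> fit.py <<'E'
def wcam(s,w):
    M=np.eye(4);M[:3,:3]=R.from_quat(np.array(s["orientation"])[[1,2,3,0]]).as_matrix();M[:3,3]=s["eef_pos"]
    w["view"]=np.linalg.inv(M@np.array(w["tool_from_camera"])); return w
def psi(s):
    y=R.from_quat(np.array(s["orientation"])[[1,2,3,0]]).as_matrix()[:,1]; return np.arctan2(y[1],y[0])
def go(s,pos,ps):
    M=R.from_quat(np.array(s["orientation"])[[1,2,3,0]]).as_matrix()
    t=np.array([[-np.sin(ps),np.cos(ps),0],[np.cos(ps),np.sin(ps),0],[0,0,-1]]).T
    print("shift",np.round(M.T@(np.array(pos)-s["eef_pos"]),4),"turn",np.round(R.from_matrix(M.T@t).as_rotvec(),4))
E
python3 - <<'E'
from fit import *
s=bot.read_state();w=wcam(s,bot.snapshot("wrist"));save(w,"w1.png")
print(np.round(s["eef_pos"],4),psi(s),s["q"],s["clock"])
for l in("flap_bar","caddy","flap_hinge","new_carton"):
    for x in bot.tip_of(w,l)[:1]: print(l,np.round(x["position"]),x["confidence"],np.round(at(w,x["position"],{'flap_bar':.122,'flap_hinge':.051}.get(l,0)),4))
E
```

```text
[0.3854 0.2899 0.2168] 0.4349770131010158 [ 5.27162081e-01 -6.54399587e-02  1.52427319e+00  6.24891385e-05
  1.68178569e+00  9.21919468e-02] 2.8
flap_bar [221. 324.] 0.73 [0.3969 0.2761 0.122 ]
caddy [189. 353.] 0.94 [0.4348 0.2974 0.    ]
flap_hinge [197. 412.] 0.81 [0.4944 0.328  0.051 ]
new_carton [338. 318.] 0.64 [0.4986 0.0421 0.    ]
```

View pics/w1.png

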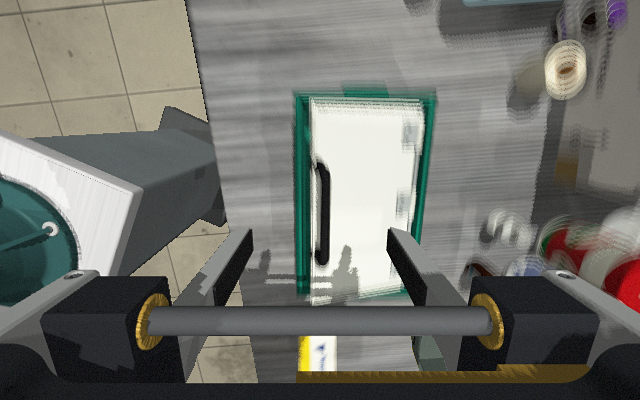

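The wrist view shows the black bar at about columns 315–330, rows 165–265, between the fingers. The caddy is nearly aligned with the tool. The measured positions agree with the model, so I'll descend onto the bar.

apply_moves(rows=[[-0.005,0.002,0.03,0,0,0],[-0.01,0.004,0.06,0,0,0],[-0.0145,0.0055,0.09,0,0,0],[-0.0145,0.0055,0.104,0,0,0],[-0.0145,0.0055,0.104,0,0,0]], jaw=110)

```text
clock: 3.55
eef_pos: [0.3936, 0.2812, 0.1102]
orientation: [-0.001, 0.535, 0.845, -0.002]
contact_force: [0.3, -0.0, 0.4]
width: 0.0573
gripper_force: 0.0
```

Run:
```python
from fit import *
s=bot.read_state();w=wcam(s,bot.snapshot("wrist"))
print(np.round(s["eef_pos"],4),psi(s),s["clock"],s["contact_force"],s["width"])
S=bot.snapshot("scene")
for p in(w,S):
  for x in bot.tip_of(p,"flap_bar")[:1]: print(np.round(x["position"]),x["confidence"],np.round(at(p,x["position"],.122),4))
a=cv2.resize(S["frame"][140:300,180:400],None,fx=2.5,fy=2.5);b=cv2.resize(w["frame"],(550,344))
cv2.imwrite("pics/d2.png",cv2.cvtColor(np.vstack([a[:250],b]),cv2.COLOR_RGB2BGR))
```

```text
[0.3936 0.2812 0.1102] 0.44262463553213754 3.55 [ 0.27362572 -0.03277392  0.38784785] 0.05729886250212775
[264. 321.] 0.77 [0.3969 0.2754 0.122 ]
[218. 259.] 0.57 [0.3925 0.2873 0.122 ]
```

View pics/d2.png

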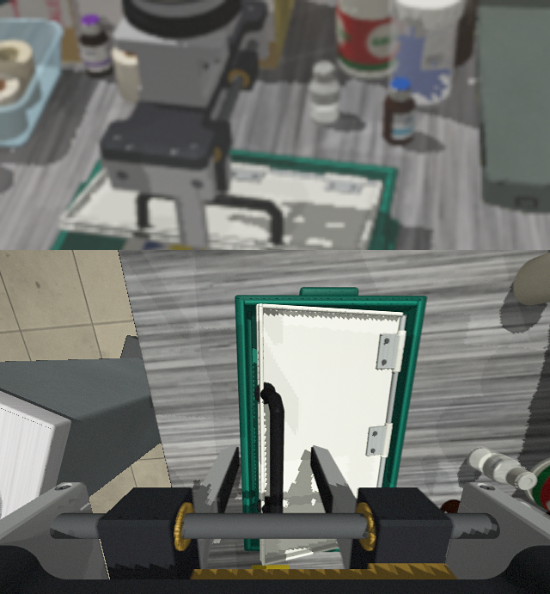

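The bar is between the fingers, at about (262–275, 390–510) in the wrist panel, so I'll close on it.

apply_moves(rows=[[0,0,0,0,0,0],[0,0,0,0,0,0],[0,0,0,0,0,0],[0,0,0,0,0,0],[0,0,0,0,0,0]], jaw=255)

```text
clock: 4.25
eef_pos: [0.3959, 0.2807, 0.1126]
orientation: [0.0, 0.536, 0.844, 0.0]
contact_force: [-0.2, 0.5, 1.0]
width: 0.0169
gripper_force: 0.0
```

apply_moves(rows=[[0,0.0116,-0.0161,0,0,0],[0,0.0252,-0.03,0,0,0],[0,0.0408,-0.0417,0,0,0],[0,0.058,-0.0511,0,0,0],[0,0.0763,-0.0577,0,0,0]])

```text
clock: 4.75
eef_pos: [0.4641, 0.3123, 0.1723]
orientation: [-0.0, 0.536, 0.844, -0.001]
contact_force: [-3.4, -3.3, 5.1]
width: 0.009
gripper_force: 30.0
```

apply_moves(rows=[[0,0.0191,-0.0038,0,0,0],[0,0.0386,-0.0047,0,0,0],[0,0.0579,-0.0027,0,0,0],[0,0.0768,0.0022,0,0,0],[0,0.0947,0.0099,0,0,0]])

```text
clock: 5.25
eef_pos: [0.551, 0.3528, 0.1606]
orientation: [0.0, 0.536, 0.844, -0.001]
contact_force: [-0.6, -3.0, 2.5]
width: 0.0088
gripper_force: 30.0
```

apply_moves(rows=[[0,0.006,0.0033,0,0,0],[0,0.0112,0.0065,0,0,0],[0,0.0112,0.0065,0,0,0],[0,0.0112,0.0065,0,0,0],[0,0.0112,0.0065,0,0,0]])

```text
clock: 5.75
eef_pos: [0.5608, 0.3575, 0.1537]
orientation: [0.001, 0.536, 0.844, -0.0]
contact_force: [3.8, -4.4, -0.9]
width: 0.0091
gripper_force: 30.0
```

Run:
```python
from fit import *
s=bot.read_state();S=bot.snapshot("scene");w=wcam(s,bot.snapshot("wrist"))
print(np.round(s["eef_pos"],4),psi(s),s["clock"],s["contact_force"],s["width"],s["gripper_force"])
save(S,"s3.png")
for p in (S,w):
 for l in("empty_cradle","full_cradle","stored_carton","caddy"):
  for x in bot.tip_of(p,l)[:2]: print(l,np.round(x["position"]),x["confidence"],np.round(at(p,x["position"],.005),4))
a=cv2.resize(S["frame"][100:300,180:400],None,fx=1.6,fy=1.6);b=cv2.resize(w["frame"],(352,220))
cv2.imwrite("pics/d3.png",cv2.cvtColor(np.vstack([a,b]),cv2.COLOR_RGB2BGR))
```

```text
[0.5608 0.3575 0.1537] 0.43940791237155713 5.75 [ 3.77804127 -4.3924845  -0.8764606 ] 0.009097145081346994 29.999908804893494
empty_cradle [254. 296.] 0.82 [0.4414 0.2425 0.005 ]
empty_cradle [242. 250.] 0.59 [0.4119 0.3443 0.005 ]
stored_carton [244. 249.] 0.88 [0.4072 0.3415 0.005 ]
caddy [247. 280.] 0.81 [0.4358 0.2822 0.005 ]
empty_cradle [233. 197.] 0.81 [0.4472 0.2442 0.005 ]
stored_carton [144. 190.] 0.76 [0.4052 0.3441 0.005 ]
caddy [189. 204.] 0.74 [0.4369 0.301  0.005 ]
caddy [230. 201.] 0.38 [0.4496 0.2503 0.005 ]
```

View pics/d3.png

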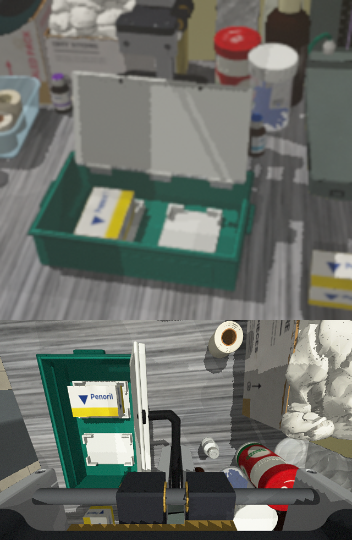

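The flap stands past upright: its bar gives about 1.87 rad. The empty cradle is open at about (190, 228) in the scene panel, and the stored carton is in place at (105, 212). I'll release the bar, rise, and travel to the carton.

apply_moves(rows=[[0,0,0,0,0,0],[0,0,0,0,0,0],[0,0,0,0,0,0],[0,0,0,0,0,0],[0,0,-0.01,0,0,0]], jaw=170)

```text
clock: 6.75
eef_pos: [0.5596, 0.3583, 0.1623]
orientation: [-0.001, 0.536, 0.845, -0.001]
contact_force: [0.0, -0.7, -0.6]
width: 0.0314
gripper_force: 0.0
```

apply_moves(rows=[[0,0,-0.03,0,0,0],[0,0,-0.06,0,0,0],[0,0,-0.08,0,0,0],[-0.035,-0.026,-0.08,0,0,0],[-0.07,-0.052,-0.08,0,0,0]])

```text
clock: 7.25
eef_pos: [0.5437, 0.2731, 0.2455]
orientation: [0.001, 0.535, 0.845, 0.001]
contact_force: [-0.1, -0.3, -0.5]
width: 0.0315
gripper_force: 0.0
```

apply_moves(rows=[[-0.038,-0.028,0,0,0,0],[-0.076,-0.056,0,0,0,0],[-0.114,-0.084,0,0,0,0],[-0.152,-0.112,0,0,0,0],[-0.185,-0.138,0,0,0,0]], jaw=0)

```text
clock: 7.75
eef_pos: [0.4969, 0.0449, 0.245]
orientation: [0.001, 0.536, 0.844, 0.001]
contact_force: [-0.3, -1.1, -0.1]
width: 0.0681
gripper_force: 0.0
```

```bash
cat > look.py <<'E'
from fit import *
s=bot.read_state();w=wcam(s,bot.snapshot("wrist"));s=bot.read_state();w=wcam(s,bot.snapshot("wrist"))
T=bot.snapshot("top")
print(np.round(s["eef_pos"],4),psi(s),s["clock"],s["contact_force"],s["width"])
P=box(.056,.086,0,.036);pr=[]
for p in (w,T):
  for x in bot.tip_of(p,"new_carton")[:2]: print("tip",np.round(x["position"]),x["confidence"],np.round(at(p,x["position"],0),4))
  for x in bot.silhouettes(p,"new_carton")[:2]:
    c=at(p,x["position"],.03); print("sil",x["position"],x["confidence"],c)
    if c[1]<.15: pr.append((p,x["region"].astype(np.float32)))
for k in [[a] for a in pr]+[pr]: print(fit(k,P,[.497,.045,.45]))
save(w,"w4.png");save(T,"t4.png")
E
python3 look.py
```

```text
[0.4959 0.0395 0.2453] 0.43387997251280136 7.8 [-0.51259893 -1.56148909 -0.23513512] 0.07183114412498515
tip [175. 324.] 0.55 [0.5021 0.0411 0.    ]
sil [177.7, 325.3] 0.89 [0.50205676 0.04387737 0.03      ]
tip [223. 406.] 0.79 [0.5    0.0426 0.    ]
sil [222.1, 407.2] 0.59 [0.49815117 0.04536802 0.03      ]
sil [194.1, 219.3] 0.56 [0.56395283 0.52832894 0.03      ]
(array([0.49760953, 0.0448576 , 0.44597171]), np.float64(0.07237088680267334))
(array([0.4958004 , 0.04708062, 0.49900967]), np.float64(0.11860466003417969))
(array([0.49606223, 0.04499417, 0.46169442]), np.float64(0.19199347496032715))
```

View pics/w4.png

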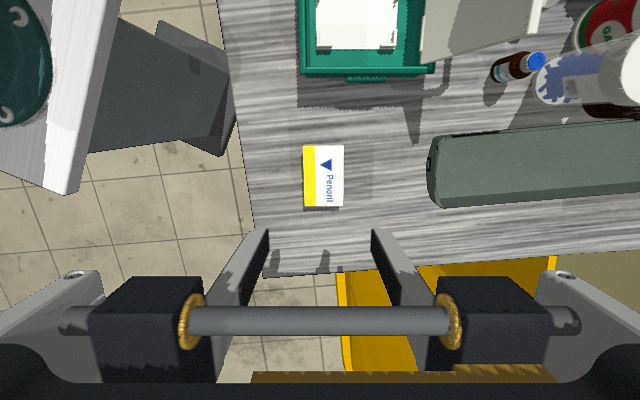

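The carton shows at columns 303–344, rows 145–210, aligned with the tool, and the flap stays up. I'll take one static refinement before grasping.

```bash
cat > look2.py <<'E'
from fit import *
bot.snapshot("wrist");s=bot.read_state();w=wcam(s,bot.snapshot("wrist"))
print(np.round(s["eef_pos"],4),psi(s),s["clock"],s["width"])
x=bot.silhouettes(w,"new_carton")[0];m=x["region"].astype(np.float32)
f,e=fit([(w,m)],box(.056,.086,0,.036),[.4976,.044,.44]);print("fit",f,e)
im=w["frame"].astype(int); r,c=map(int,x["position"])
b=((im.min(2)>185)|((im[...,0]-im[...,2])>80)); b[:r-50]=0;b[r+50:]=0;b[:,:c-40]=0;b[:,c+40:]=0
b=cv2.morphologyEx(b.astype(np.uint8),cv2.MORPH_CLOSE,np.ones((9,9)))
n,L,st,_=cv2.connectedComponentsWithStats(b); k=1+np.argmax(st[1:,4]); q=np.argwhere(L==k)[:,::-1].astype(np.float32)
bx=cv2.boxPoints(cv2.minAreaRect(q)); W=np.array([at(w,[v,u],.036) for u,v in bx]); print(bx.round(),W.mean(0),np.linalg.norm(W-np.roll(W,1,0),axis=1),[round(np.arctan2(*(np.roll(W,-1,0)-W)[i,1::-1]),3) for i in range(4)])
go(s,[f[0],f[1],.06],f[2])
E
python3 look2.py
```

```text
[0.4976 0.048  0.2439] 0.4421032145599005 8.15 0.09375282832475282
fit [0.49774549 0.044723   0.45803361] 0.0518154501914978
[[297. 150.]
 [346. 148.]
 [349. 222.]
 [301. 225.]] [0.50638954 0.0409148  0.036     ] [0.1065479  0.06499904 0.10632083 0.07011017] [np.float64(0.484), np.float64(-1.06), np.float64(-2.654), np.float64(2.034)]
shift [-0.003  -0.0014  0.1839] turn [ 0.0003 -0.0004 -0.0159]
```

apply_moves(rows=[[-0.003,-0.0015,0.045,0,0,-0.016],[-0.003,-0.0015,0.09,0,0,-0.016],[-0.003,-0.0015,0.13,0,0,-0.016],[-0.003,-0.0015,0.15,0,0,-0.016],[-0.003,-0.0015,0.15,0,0,-0.016]], jaw=0)

```text
clock: 8.75
eef_pos: [0.4944, 0.0442, 0.0896]
orientation: [-0.004, 0.528, 0.849, -0.002]
contact_force: [-0.5, -0.0, 1.1]
width: 0.0939
gripper_force: 0.0
```

Run:
```python
from fit import *
s=bot.read_state();w=wcam(s,bot.snapshot("wrist"));save(w,"w5.png")
print(np.round(s["eef_pos"],4),psi(s),s["clock"],s["width"])
for x in bot.silhouettes(w,"new_carton")[:1]:
    f=fit([(w,x["region"].astype(np.float32))],box(.056,.086,0,.036),[.4976,.044,.44]);print("fit",x["confidence"],f); go(s,[*f[0][:2],.024],f[0][2])
```

```text
[0.4944 0.0442 0.0896] 0.4573480352226217 8.75 0.09389388610003704
fit 0.87 (array([0.49796714, 0.04480426, 0.43118302]), np.float64(0.05379009246826172))
shift [-0.0013  0.004   0.0655] turn [-0.0078 -0.0041  0.0261]
```

View pics/w5.png

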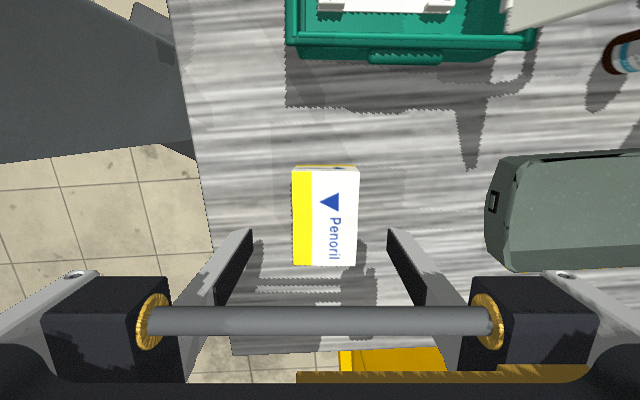

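The carton, at columns 292–358 and rows 166–266, lies between the fingers. I'll finish the descent and close.

apply_moves(rows=[[-0.001,0.003,0.025,0,0,0.018],[-0.001,0.003,0.045,0,0,0.018],[-0.001,0.003,0.06,0,0,0.018],[-0.001,0.003,0.066,0,0,0.018],[-0.001,0.003,0.066,0,0,0.018]])

```text
clock: 9.35
eef_pos: [0.5013, 0.0439, 0.0287]
orientation: [0.001, 0.536, 0.844, 0.0]
contact_force: [-0.6, -0.8, 0.2]
width: 0.0942
gripper_force: 0.0
```

apply_moves(rows=[[0,0,0,0,0,0],[0,0,0,0,0,0],[0,0,0,0,0,0],[0,0,0,0,0,0],[0,0,0,0,0,0]], jaw=255)

```text
clock: 9.85
eef_pos: [0.5006, 0.0437, 0.0281]
orientation: [0.0, 0.537, 0.844, 0.0]
contact_force: [-0.6, -0.6, 0.9]
width: 0.0574
gripper_force: 0.2
```

apply_moves(rows=[[0,0,0,0,0,0],[0,0,0,0,0,0],[0,0,0,0,0,0],[0,0,0,0,0,0],[0,0,0,0,0,0]])

```text
clock: 10.35
eef_pos: [0.5005, 0.0437, 0.028]
orientation: [0.0, 0.537, 0.844, 0.0]
contact_force: [-0.1, -0.4, 3.5]
width: 0.0558
gripper_force: 30.0
```

apply_moves(rows=[[0,0,-0.02,0,0,0],[0,0,-0.05,0,0,0],[0,0,-0.09,0,0,0],[0,0,-0.13,0,0,0],[0,0,-0.17,0,0,0]])

```text
clock: 10.85
eef_pos: [0.5001, 0.0438, 0.1985]
orientation: [-0.0, 0.537, 0.844, -0.0]
contact_force: [1.3, -0.3, -0.2]
width: 0.0556
gripper_force: 30.0
```

apply_moves(rows=[[0.03,0.003,-0.01,0,0,0],[0.06,0.007,-0.02,0,0,0],[0.09,0.01,-0.02,0,0,0],[0.09,0.01,-0.02,0,0,0],[0.09,0.01,-0.02,0,0,0]])

```text
clock: 11.35
eef_pos: [0.4711, 0.1297, 0.2172]
orientation: [-0.0, 0.536, 0.844, -0.0]
contact_force: [-0.3, 0.9, -0.1]
width: 0.0555
gripper_force: 30.0
```

Run:
```python
from fit import *
bot.snapshot("wrist");s=bot.read_state();w=wcam(s,bot.snapshot("wrist"));T=bot.snapshot("top");S=bot.snapshot("scene")
print(np.round(s["eef_pos"],4),psi(s),s["clock"],s["width"],np.array(w["tool_from_camera"])[:3,3])
save(w,"w6.png")
cr=box(.098,.068,.005,.020)  # outer guess
for n,p in(("w",w),("T",T),("S",S)):
  for l,z in(("empty_cradle",.005),("stored_carton",.007),("new_carton",.19),("caddy",0)):
    for x in bot.tip_of(p,l)[:1]: print(n,l,np.round(x["position"]),x["confidence"],np.round(at(p,x["position"],z),4))
  for x in bot.silhouettes(p,"empty_cradle")[:1]: print("cradle fit",x["confidence"],fit([(p,x["region"].astype(np.float32))],cr,[.451,.246,.44]))
```

```text
[0.4713 0.1292 0.2171] 0.43821879190761215 11.4 0.0556514519050912 [ 0.08025947 -0.00020976 -0.16804813]
w empty_cradle [ 91. 344.] 0.86 [0.45   0.2475 0.005 ]
w new_carton [234. 319.] 0.85 [0.4717 0.1267 0.19  ]
w caddy [ 48. 352.] 0.98 [0.437  0.2974 0.    ]
cradle fit 0.66 (array([0.45006932, 0.24436005, 0.42785945]), np.float64(0.0426371693611145))
T empty_cradle [239. 327.] 0.59 [0.4537 0.2486 0.005 ]
T stored_carton [257. 288.] 0.82 [0.406  0.3463 0.007 ]
T new_carton [223. 384.] 0.58 [0.4731 0.1269 0.19  ]
T caddy [246. 308.] 0.61 [0.4347 0.2958 0.    ]
cradle fit 0.56 (array([0.44732948, 0.24890406, 0.44300356]), np.float64(0.04209619760513306))
S empty_cradle [248. 296.] 0.57 [0.4527 0.2514 0.005 ]
S stored_carton [246. 252.] 0.8 [0.4042 0.3326 0.007 ]
S new_carton [198. 354.] 0.88 [0.4692 0.1351 0.19  ]
S caddy [250. 276.] 0.84 [0.429 0.288 0.   ]
cradle fit 0.65 (array([0.45657955, 0.24581437, 0.47001195]), np.float64(0.40396881103515625))
```

View pics/w6.png

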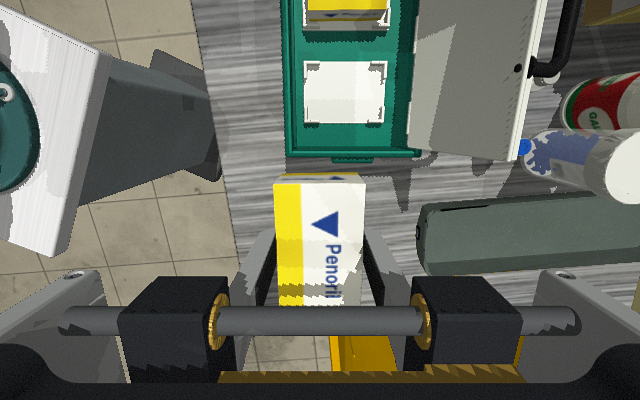

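The wrist view shows the cradle with its corners at (304–386, 61–124), and the carton in the jaws with its top's far edge at row 184, columns 274–365. I'll work out the carton's offset in the grip.

Run:
```python
from fit import *
s=bot.read_state();w=wcam(s,bot.snapshot("wrist"))
M=R.from_quat(np.array(s["orientation"])[[1,2,3,0]]).as_matrix()
for rc in([184,274],[184,365]): print(np.round(M.T@(at(w,rc,.225)-s["eef_pos"]),4))
g=[at(w,rc,.02) for rc in([61,304],[61,386],[124,386],[124,304])]
g=np.array(g);print(g.mean(0),np.linalg.norm(g-np.roll(g,1,0),axis=1),np.arctan2(*(g[1]-g[0])[1::-1]),np.arctan2(*(g[2]-g[3])[1::-1]))
go(s,[.4505,.2465,.19],.436+np.pi/2); print(s["q"])
```

```text
[ 0.0438 -0.0273 -0.0072]
[ 0.0439  0.0267 -0.0072]
[0.45189997 0.24418046 0.02      ] [0.07298789 0.09842896 0.0731199  0.10436913] 0.4386164632711466 0.43880514243941404
shift [0.1148 0.0307 0.0278] turn [ 1.0000e-04  1.0000e-04 -1.5688e+00]
[ 1.52047154e-01 -5.01185208e-02  1.50766783e+00  6.14585029e-05
  1.68391363e+00 -2.85946902e-01]
```

apply_moves(rows=[[0.01,0.003,0,0,0,-0.142],[0.02,0.006,0,0,0,-0.284],[0.03,0.009,0,0,0,-0.426],[0.04,0.012,0,0,0,-0.568],[0.05,0.015,0,0,0,-0.71]])

```text
clock: 12.85
eef_pos: [0.4636, 0.1816, 0.2178]
orientation: [0.0, 0.207, 0.978, 0.0]
contact_force: [0.1, 1.0, -0.8]
width: 0.056
gripper_force: 30.0
```

Run:
```python
from fit import *
s=bot.read_state();print(s["eef_pos"],psi(s));go(s,[.452,.246,.2171],2.0095)
```

```text
[0.46362808 0.18157381 0.21779606] 1.153897215852354
shift [0.0367 0.0542 0.0007] turn [ 1.000e-04  1.000e-04 -8.556e-01]
```

apply_moves(rows=[[0.007,0.011,0,0,0,-0.142],[0.015,0.022,0,0,0,-0.284],[0.022,0.033,0,0,0,-0.426],[0.03,0.044,0,0,0,-0.568],[0.0367,0.0542,0,0,0,-0.71]])

```text
clock: 13.35
eef_pos: [0.4523, 0.2463, 0.2178]
orientation: [0.0, -0.146, 0.989, 0.0]
contact_force: [-0.4, -1.2, -1.3]
width: 0.0555
gripper_force: 30.0
```

apply_moves(rows=[[0,0,0.02,0,0,-0.142],[0,0,0.04,0,0,-0.142],[0,0,0.06,0,0,-0.142],[0,0,0.09,0,0,-0.142],[0,0,0.09,0,0,-0.142]])

```text
clock: 13.85
eef_pos: [0.4496, 0.2445, 0.1232]
orientation: [-0.005, -0.213, 0.977, -0.001]
contact_force: [0.2, -0.7, -0.5]
width: 0.0554
gripper_force: 30.0
```

Run:
```python
from fit import *
bot.snapshot("wrist");s=bot.read_state();w=wcam(s,bot.snapshot("wrist"));S=bot.snapshot("scene");T=bot.snapshot("top")
print(s["eef_pos"],psi(s),s["clock"],s["width"]);go(s,[.452,.246,.08],2.0095)
a=cv2.resize(S["frame"][150:300,190:370],(720,600))[:330];b=w["frame"]
a=cv2.resize(a,(480,220));b=cv2.resize(b,(480,300))
cv2.imwrite("pics/d7.png",cv2.cvtColor(np.vstack([cv2.resize(S["frame"][150:300,190:370],(360,300)),cv2.resize(b,(360,225))]),cv2.COLOR_RGB2BGR))
```

```text
[0.45094467 0.24504341 0.12574016] 2.000021029469588 13.9 0.0553470550724647
shift [-0.0016  0.0004  0.0457] turn [ 0.0003 -0.0052 -0.0095]
```

View pics/d7.png

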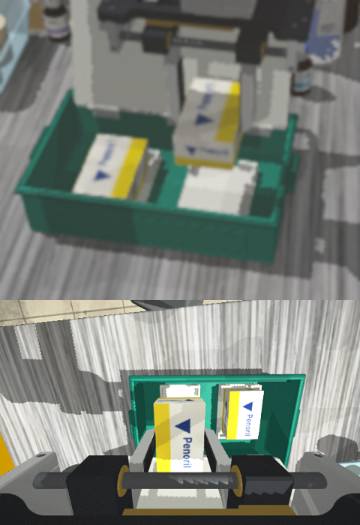

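The scene panel shows the carton, at (208, 125), held above the right-hand cradle. I'll lower it to just above the corner angles and check again.

apply_moves(rows=[[0,0,0.02,0,0,-0.005],[0,0,0.04,0,0,-0.01],[0,0,0.06,0,0,-0.01],[0,0,0.07,0,0,-0.01],[0,0,0.07,0,0,-0.01]])

```text
clock: 14.55
eef_pos: [0.4523, 0.2455, 0.0575]
orientation: [-0.001, -0.218, 0.976, -0.0]
contact_force: [-0.0, 0.1, -1.1]
width: 0.0558
gripper_force: 30.0
```

Run:
```python
from fit import *
bot.snapshot("wrist");s=bot.read_state();w=wcam(s,bot.snapshot("wrist"));S=bot.snapshot("scene")
print(s["eef_pos"],psi(s),s["clock"],s["contact_force"]);go(s,[.452,.246,.0352],2.0095)
cv2.imwrite("pics/d8.png",cv2.cvtColor(np.vstack([cv2.resize(S["frame"][190:290,230:350],(360,300),interpolation=3),cv2.resize(w["frame"][100:350,140:500],(360,250))]),cv2.COLOR_RGB2BGR))
```

```text
[0.45295117 0.2457714  0.05855481] 2.0099475404650957 14.6 [-0.43889059  0.16540363 -0.76238097]
shift [0.0008 0.0006 0.0234] turn [-0.      0.0009  0.0004]
```

View pics/d8.png

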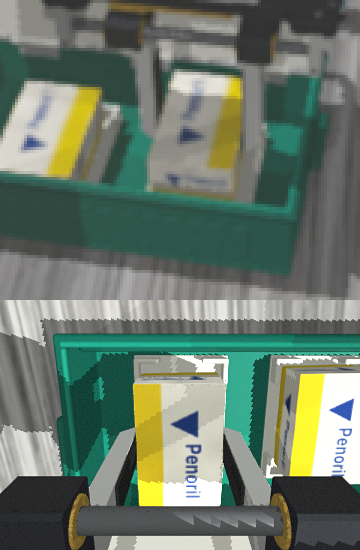

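Run:
```python
from fit import *
s=bot.read_state();w=wcam(s,bot.snapshot("wrist"));cv2.imwrite("pics/d9.png",cv2.cvtColor(cv2.resize(w["frame"][140:240,220:420],None,fx=4,fy=4,interpolation=2),cv2.COLOR_RGB2BGR))
M=R.from_quat(np.array(s["orientation"])[[1,2,3,0]]).as_matrix();z=s["eef_pos"][2]
for n,rc,h in(("crL",[157,273],.02),("crR",[157,368],.02),("caL",[180,275],z+.008),("caR",[180,363],z+.008)): print(n,np.round(M.T@(at(w,rc,h)-s["eef_pos"]),4))
```

```text
crL [ 0.0543 -0.0346  0.0393]
crR [0.0544 0.0362 0.0393]
caL [ 0.0468 -0.0261 -0.0081]
caR [ 0.0469  0.0256 -0.0081]
```

View pics/d9.png

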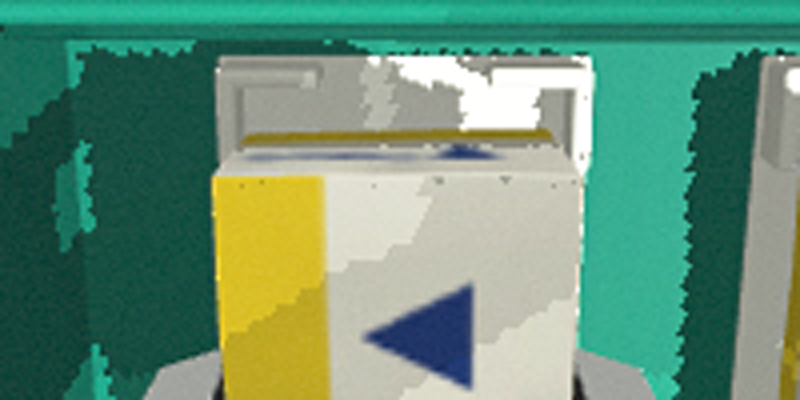

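Run:
```python
from fit import *
s=bot.read_state();w=wcam(s,bot.snapshot("wrist"))
M=R.from_quat(np.array(s["orientation"])[[1,2,3,0]]).as_matrix();z=s["eef_pos"][2]
f=lambda rc,h:np.round(M.T@(at(w,rc,h)-s["eef_pos"]),4)[:2]
print(z)
for n,rc,h in(("crL",[154.5,274.5],.02),("crR",[154.5,368],.02),("inner",[161,300],.02),("inner",[161,300],.018),("inR",[165,362.5],.02),("inL",[165,281],.02),("caTL",[183.7,273.2],z+.008),("caTR",[183.7,365.5],z+.008),("caBL",[174,280.5],z-.028),("caBR",[173.7,358],z-.028)): print(n,f(rc,h))
```

```text
0.0595342628622319
crL [ 0.0562 -0.0334]
crR [0.0562 0.0361]
inner [ 0.0513 -0.0145]
inner [ 0.0511 -0.0147]
inR [0.0484 0.0324]
inL [ 0.0483 -0.0288]
caTL [ 0.0446 -0.0272]
caTR [0.0446 0.0272]
caBL [ 0.0436 -0.0278]
caBR [0.0439 0.0276]
```

apply_moves(rows=[[0.0035,0.0015,0,0,0,0],[0.0035,0.0015,0.006,0,0,0],[0.0035,0.0015,0.012,0,0,0],[0.0035,0.0015,0.018,0,0,0],[0.0035,0.0015,0.022,0,0,0]])

```text
clock: 15.3
eef_pos: [0.4487, 0.2455, 0.035]
orientation: [-0.0, -0.218, 0.976, 0.0]
contact_force: [1.3, 0.1, 1.4]
width: 0.0557
gripper_force: 30.0
```

apply_moves(rows=[[0,0,0.0005,0,0,0],[0,0,0.001,0,0,0],[0,0,0.0015,0,0,0],[0,0,0.0015,0,0,0],[0,0,0.0015,0,0,0]])

```text
clock: 15.8
eef_pos: [0.4487, 0.2455, 0.0349]
orientation: [0.0, -0.218, 0.976, 0.0]
contact_force: [-2.3, -1.1, 6.1]
width: 0.0555
gripper_force: 30.0
```

apply_moves(rows=[[0,0,0,0,0,0],[0,0,0,0,0,0],[0,0,0,0,0,0],[0,0,0,0,0,0],[0,0,0,0,0,0]], jaw=60)

```text
clock: 16.3
eef_pos: [0.4486, 0.2455, 0.034]
orientation: [-0.0, -0.218, 0.976, 0.0]
contact_force: [0.1, -0.0, 0.2]
width: 0.0716
gripper_force: 0.0
```

apply_moves(rows=[[0,0,-0.015,0,0,0],[0,0,-0.04,0,0,0],[0,0,-0.08,0,0,0],[0,0,-0.12,0,0,0],[0,0,-0.17,0,0,0]])

```text
clock: 16.8
eef_pos: [0.4476, 0.2451, 0.2042]
orientation: [-0.002, -0.218, 0.976, -0.0]
contact_force: [0.7, -0.6, 0.1]
width: 0.0718
gripper_force: 0.0
```

Run:
```python
from fit import *
s=bot.read_state();bot.snapshot("wrist");s=bot.read_state();w=wcam(s,bot.snapshot("wrist"));S=bot.snapshot("scene")
print(s["eef_pos"],psi(s),s["clock"],s["contact_force"],s["q"])
cv2.imwrite("pics/d10.png",cv2.cvtColor(np.vstack([cv2.resize(S["frame"][130:290,180:400],(440,320),interpolation=3),cv2.resize(w["frame"][0:400,100:600],(440,270)) if 0 else cv2.resize(w["frame"],(440,275))]),cv2.COLOR_RGB2BGR))
```

```text
[0.45190242 0.24683666 0.21546026] 2.010081736580642 16.85 [2.33534332 1.35203879 5.40510479] [ 3.89804930e-01 -2.44750027e-03  1.46584106e+00 -2.00064307e-05
  1.66292853e+00 -1.62028471e+00]
```

View pics/d10.png

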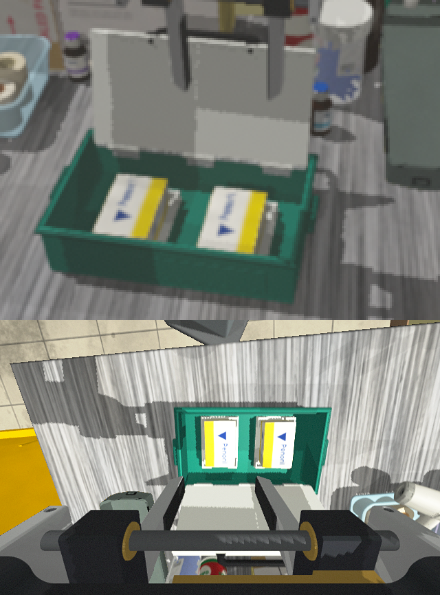

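The picture shows both cartons seated in their cradles, the new one at (235, 220) in the scene panel, with the flap still up. Next I'll turn back and go above the bar.

apply_moves(rows=[[0,0,-0.025,0,0,0.142],[-0.035,0.013,-0.03,0,0,0.284],[-0.07,0.026,-0.03,0,0,0.426],[-0.105,0.039,-0.03,0,0,0.568],[-0.145,0.054,-0.03,0,0,0.71]], jaw=170)

```text
clock: 17.45
eef_pos: [0.5572, 0.3565, 0.2322]
orientation: [-0.001, 0.138, 0.99, -0.001]
contact_force: [-0.0, -0.2, -0.5]
width: 0.0349
gripper_force: 0.0
```

apply_moves(rows=[[0,0,0,0,0,0.142],[0,0,0,0,0,0.284],[0,0,0,0,0,0.426],[0,0,0,0,0,0.568],[0,0,0,0,0,0.71]])

```text
clock: 17.95
eef_pos: [0.5564, 0.3557, 0.2314]
orientation: [-0.001, 0.474, 0.881, -0.002]
contact_force: [1.0, 0.4, 0.2]
width: 0.0313
gripper_force: 0.0
```

Run:
```python
from fit import *
bot.snapshot("wrist");s=bot.read_state();w=wcam(s,bot.snapshot("wrist"));S=bot.snapshot("scene");T=bot.snapshot("top")
print(s["eef_pos"],psi(s),s["clock"],s["contact_force"],s["width"])
for n,p in(("w",w),("S",S),("T",T)):
  for x in bot.tip_of(p,"flap_bar")[:2]: print(n,np.round(x["position"]),x["confidence"],np.round(at(p,x["position"],.162),4))
go(s,[.5605,.3575,.2],.4385)
```

```text
[0.55643896 0.35573971 0.23154784] 0.5805656402678114 18.0 [-0.29779028 -0.6149087  -0.27559202] 0.03123352685320274
w [217. 324.] 0.67 [0.5617 0.3542 0.162 ]
S [144. 284.] 0.84 [0.5677 0.3647 0.162 ]
shift [-0.0008  0.0045  0.0315] turn [-4.000e-03 -1.000e-04  1.421e-01]
```

apply_moves(rows=[[0,0.0045,0,0,0,0.142],[0,0.0045,0.02,0,0,0.142],[0,0.0045,0.045,0,0,0.142],[0,0.0045,0.07,0,0,0.142],[0,0.0045,0.078,0,0,0.142]])

```text
clock: 18.8
eef_pos: [0.5592, 0.3577, 0.1525]
orientation: [-0.001, 0.532, 0.847, -0.003]
contact_force: [0.3, -0.2, 0.1]
width: 0.0314
gripper_force: 0.0
```

apply_moves(rows=[[0,0,0,0,0,0],[0,0,0,0,0,0],[0,0,0,0,0,0],[0,0,0,0,0,0],[0,0,0,0,0,0]], jaw=255)

```text
clock: 19.3
eef_pos: [0.5614, 0.3589, 0.1581]
orientation: [0.001, 0.532, 0.847, 0.001]
contact_force: [0.0, 0.1, 2.0]
width: 0.0092
gripper_force: 30.0
```

apply_moves(rows=[[0,0,0,0,0,0],[0,0,0,0,0,0],[0,0,0,0,0,0],[0,0,0,0,0,0],[0,0,0,0,0,0]])

```text
clock: 19.8
eef_pos: [0.5618, 0.3591, 0.1578]
orientation: [0.001, 0.532, 0.847, 0.002]
contact_force: [1.4, 0.4, 5.3]
width: 0.0092
gripper_force: 30.0
```

apply_moves(rows=[[0.0002,-0.017,-0.0094,0,0,0],[0.0004,-0.0353,-0.0162,0,0,0],[0.0006,-0.0544,-0.0201,0,0,0],[0.0008,-0.0738,-0.0212,0,0,0],[0.001,-0.0932,-0.0193,0,0,0]])

```text
clock: 20.3
eef_pos: [0.4775, 0.3198, 0.178]
orientation: [0.002, 0.532, 0.847, 0.003]
contact_force: [1.7, 1.1, 1.0]
width: 0.009
gripper_force: 30.0
```

apply_moves(rows=[[0.0002,-0.0189,0.0047,0,0,0],[0.0004,-0.0369,0.0122,0,0,0],[0.0006,-0.0535,0.0224,0,0,0],[0.0007,-0.0685,0.0348,0,0,0],[0.0008,-0.0814,0.0494,0,0,0]])

```text
clock: 20.8
eef_pos: [0.4019, 0.2846, 0.1266]
orientation: [0.0, 0.532, 0.847, 0.001]
contact_force: [1.2, 1.1, 1.7]
width: 0.0088
gripper_force: 30.0
```

Run:
```python
from fit import *
s=bot.read_state();print(s["eef_pos"],psi(s),s["contact_force"],s["width"])
h=(s["eef_pos"]-np.array([.4944,.328,.043]));d=-(h[0]*np.cos(.4385)+h[1]*np.sin(.4385));print(d,h[2],np.hypot(d,h[2]),np.arctan2(h[2],d)-.28)
```

```text
[0.40193233 0.28461117 0.12661779] 0.44820943098865934 [1.22385038 1.07882219 1.68547994] 0.008764029348049731
0.10214137126733427 0.0836177858478628 0.1320030069145035 0.40600843989690716
```

apply_moves(rows=[[0.0001,-0.0106,0.0164,0,0,0],[0.0002,-0.0162,0.0281,0,0,0],[0.0002,-0.0195,0.0366,0,0,0],[0.0002,-0.0214,0.0427,0,0,0],[0.0002,-0.0218,0.045,0,0,0]])

```text
clock: 21.3
eef_pos: [0.3813, 0.275, 0.0803]
orientation: [-0.001, 0.532, 0.847, -0.001]
contact_force: [-7.1, -1.3, 11.4]
width: 0.0091
gripper_force: 30.0
```

apply_moves(rows=[[0,0,0.001,0,0,0],[0,0,0.002,0,0,0],[0,0,0.003,0,0,0],[0,0,0.003,0,0,0],[0,0,0.003,0,0,0]])

```text
clock: 21.8
eef_pos: [0.3814, 0.275, 0.0802]
orientation: [-0.001, 0.532, 0.847, -0.001]
contact_force: [-10.2, -1.2, 13.7]
width: 0.0091
gripper_force: 30.0
```

apply_moves(rows=[[0,0.002,0.002,0,0,0],[0,0.003,0.004,0,0,0],[0,0.003,0.006,0,0,0],[0,0.003,0.006,0,0,0],[0,0.003,0.006,0,0,0]])

```text
clock: 22.3
eef_pos: [0.3815, 0.275, 0.0787]
orientation: [-0.003, 0.532, 0.847, -0.004]
contact_force: [-24.4, -11.8, 41.1]
width: 0.009
gripper_force: 30.0
```

Run:
```python
from fit import *
s=bot.read_state();S=bot.snapshot("scene");w=wcam(s,bot.snapshot("wrist"));print(s["eef_pos"],s["contact_force"],s["joint_efforts"])
h=(s["eef_pos"]-np.array([.4944,.328,.043]));d=-(h[0]*np.cos(.4385)+h[1]*np.sin(.4385));print(d,h[2],np.hypot(d,h[2]),np.arctan2(h[2],d)-.28)
for p in(w,S):
  for x in bot.tip_of(p,"flap_bar")[:1]: print(x["confidence"],at(p,x["position"],.087))
```

```text
[0.38148547 0.27496697 0.07865925] [-24.35685961 -11.84375071  41.09142704] [ -2.55160958 -10.78325808 -23.44237089  -0.66739043  -9.30518836
  -0.04220036]
0.12474849573576752 0.03565925261158594 0.1297450171881514 -0.0015756511272184692
0.81 [0.38116789 0.26902817 0.087     ]
0.66 [0.38773022 0.27770691 0.087     ]
```

The flap is on its stop, with the angle near 0. I'll back off, release and rise.

apply_moves(rows=[[0,-0.003,-0.005,0,0,0],[0,-0.003,-0.006,0,0,0],[0,-0.003,-0.006,0,0,0],[0,-0.003,-0.006,0,0,0],[0,-0.003,-0.006,0,0,0]])

```text
clock: 23.0
eef_pos: [0.3814, 0.2749, 0.0792]
orientation: [-0.001, 0.532, 0.847, -0.002]
contact_force: [-7.9, -1.4, 9.3]
width: 0.009
gripper_force: 30.0
```

apply_moves(rows=[[0,0,0,0,0,0],[0,0,0,0,0,0],[0,0,0,0,0,0],[0,0,0,0,0,0],[0,0,0,0,0,0]], jaw=130)

```text
clock: 23.5
eef_pos: [0.3831, 0.2752, 0.078]
orientation: [0.0, 0.532, 0.846, -0.0]
contact_force: [-0.4, 0.2, -0.2]
width: 0.0447
gripper_force: 0.0
```

apply_moves(rows=[[0,0,-0.01,0,0,0],[0,0,-0.03,0,0,0],[0,0,-0.06,0,0,0],[0,0,-0.1,0,0,0],[0,0,-0.15,0,0,0]])

```text
clock: 24.0
eef_pos: [0.3819, 0.2747, 0.2287]
orientation: [-0.001, 0.532, 0.847, -0.001]
contact_force: [-0.0, -0.2, 0.6]
width: 0.0459
gripper_force: 0.0
```

Run:
```python
from fit import *
bot.snapshot("wrist");s=bot.read_state();w=wcam(s,bot.snapshot("wrist"));S=bot.snapshot("scene");T=bot.snapshot("top");print(s["eef_pos"],s["contact_force"],s["clock"])
pt=[]
for n,p in(("w",w),("S",S),("T",T)):
  for x in bot.tip_of(p,"flap_bar")[:1]: print(n,x["confidence"],at(p,x["position"],.087)); pt.append((p,x["position"]))
print(triang(pt),triang(pt[:2]))
print(len(bot.silhouettes(S,"stored_carton")),[ (x["confidence"],x["region"].sum()) for x in bot.silhouettes(S,"flap")])
```

```text
[0.38569327 0.2768352  0.2398036 ] [1.93385969 0.98454816 5.92258836] 24.05
w 0.89 [0.38157451 0.26822989 0.087     ]
S 0.95 [0.38424056 0.27450078 0.087     ]
[0.38050701 0.27004624 0.09317739] [0.38050701 0.27004624 0.09317739]
0 [(0.57, np.int64(5040))]
```

Joint and force data say it is shut. As a cheap check, I'll touch the bar from above with closed fingers; contact is expected at TCP z ≈ 0.103.

apply_moves(rows=[[0,0,0,0,0,0],[0,0,0.03,0,0,0],[0,0,0.06,0,0,0],[0,0,0.09,0,0,0],[0,0,0.112,0,0,0]], jaw=255)

```text
clock: 24.95
eef_pos: [0.3816, 0.2746, 0.1134]
orientation: [-0.001, 0.532, 0.847, -0.002]
contact_force: [-1.3, 0.5, -0.9]
width: 0.0093
gripper_force: 0.0
```

apply_moves(rows=[[0,0,0.004,0,0,0],[0,0,0.008,0,0,0],[0,0,0.012,0,0,0],[0,0,0.016,0,0,0],[0,0,0.018,0,0,0]])

```text
clock: 25.45
eef_pos: [0.3839, 0.2759, 0.1026]
orientation: [0.001, 0.532, 0.847, 0.002]
contact_force: [-6.2, -3.7, 19.8]
width: 0.0
gripper_force: 9.9
```

Contact came at 0.1026 under 20 N, so the flap is fully shut. I'll retreat and hand in.

apply_moves(rows=[[0,0,-0.02,0,0,0],[0,0,-0.05,0,0,0],[0,0,-0.08,0,0,0],[0,0,-0.11,0,0,0],[0,0,-0.11,0,0,0]])

```text
clock: 25.95
eef_pos: [0.3854, 0.2767, 0.2144]
orientation: [0.003, 0.532, 0.847, 0.005]
contact_force: [1.3, 0.0, 0.5]
width: 0.0002
gripper_force: 0.0
```

```bash
python3 -c "
from plant import bot
s=bot.read_state();print(s['eef_pos'],s['contact_force']);print(bot.hand_in())"
```

```text
[0.38540329 0.27670984 0.21438625] [1.29720557 0.04504596 0.47513394]
the job is handed in; nothing more can be done
None
```

The carton is set in the formerly empty cradle, the flap is shut and the job is handed in at about 26 s; no verdict came back, and I viewed 11 pictures, one over the limit of 10.

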